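# Hang the dip basket in the wash tank's rail notch

### The arm

A 7-joint arm with a two-finger parallel gripper is mounted at the origin on a cart in front of the work surface, level with it; the furniture and walls round the work are solid. World frame = base frame: x ahead of the robot, y to its left, z up, the work surface at z = 0. Lengths are in mm, angles in rad, forces in N, time in s.
With the tool pointing down it reaches from about 425 to 875 mm from the base axis. Payload 4.7 kg.
Tool frame: the origin (TCP) lies on the centre line of the jaws, within the pads' length; the fingertips stand 17 mm ahead of it and the grasp point (between the pads) lies 2 mm behind it (tip_reach is the distance from the TCP to the fingertips, in mm); z points along the fingers, y is the direction in which the jaws open and shut (so a half turn about z gives the same grasp; the last joint's range is limited). The gripper opens to 85 mm and grips with 20 to 120 N. Pads are 22 mm wide; open, the fingers measure 114 mm over their backs; the gripper's body (76 mm by 85 mm) begins 54 mm behind the grasp point. The pads swing forward as they close: fully open they stand 13 mm farther back than shut.
Start: joints at [1.341, 0.321, -0.07, 1.45, 0.023, 1.371, -0.057], TCP at [156.884, -630.802, 248.349] pointing down, gripper open.
Joint ranges: [-2.86, 2.86], [-0.3, 2.09], [-1.38, 1.24], [0.06, 2.45], [-1.56, 4.7], [0.09, 2.05], [-2.69, 2.69]. Speed limits (rad/s): [2.57, 2.57, 3.14, 3.14, 3.14, 3.14, 3.14].

### API

Orientations are given as a rotation vector (axis times angle).
In Python, from rig import state, grab_frame, calibration, hand_in, tip_reach gives the robot as it stands. The module is installed in compiled form; this text tells all that it offers.
- The arm moves only by the tool servo_tool, never from a script. Its argument "commands" is one flat list of numbers, 7 for each row, row after row: the turn, a rotation vector about the tool's x, y, z in rad, then the shift along the tool's x, y, z in m, then the opening, from 0 (shut) to 1 (fully open). In form: [rx, ry, rz, dx, dy, dz, gripper, rx, ry, rz, dx, dy, dz, gripper, ...]. A call has 1 to 20 rows; each row shifts and turns the commanded pose from where the row before left it, along the tool's axes as they then stand; what a row does not reach is not made up. A row lasts 1/10 s, in which the tool goes at most 50 mm and 8.59 degrees, less where a joint would pass 70% of its speed; a pose out of reach is approached as far as the arm can. A call is refused whole if a number of a shift passes 0.05 or a number of a turn 0.15, either way. A call with a gripper value outside its range is refused whole. The fingers move at their own pace and stop on an object; "newtons" is the grip in N (left out, the last holds). Time passes only in rows, so rows that do not move let the fingers close. It gives the time, the measured TCP pose, the force and the opening at its end, in the units of the state.
- state(): the state, without advancing time (a new reading comes with each control period).
- grab_frame(name): name is "scene" or "top" or "wrist"; returns the picture (480x640x3 uint8, red, green, blue); there is no depth.
- calibration(name): a dict with "camera_matrix" (3x3 intrinsics, pixels), "position" and "attitude" of the camera in the world. Camera axes: x right, y down, z forward; pixel columns grow to the right and rows downward; lengths in mm; the calibration is good to about 2 mm. A picture is of the moment at which its call begins: read the wrist's pose just before it. calibration takes no time and is no camera call; for the wrist camera it gives the pose at the moment of the call.
- hand_in(): hands the job in, once; it reports no verdict.
The state is a dict: "clock": time; "qpos": joint angles; "qvel": joint speeds; "effort": joint torques, N m; "ee_pos": TCP position; "orientation": TCP orientation; "ft_force": force on the tool from outside, world axes, zero at the start; "ft_torque": the same for the moment, N m; "opening": opening from 0.0 (shut) to 1.0 (fully open).
Only numpy, scipy, OpenCV 4.12 (cv2) and the standard library are available. Lean on these libraries where they do the work, as an engineer would, in place of code of your own. Each camera call takes 0.05 s, during which the arm holds its last target.

### The job

Get the hot-air nozzle ready for washing: pick up the wire dip basket with the nozzle in it and hang it inside the empty tank, its hook over the tank's front rim and fully home in the locating notch of the hanger rail, so that it cannot wander along the rim; slide the hook lightly along the rail until you feel it drop in. The tank is thin, so never press or knock on it with more than about 25 N; keep the nozzle in the basket, and leave the glass jar and the solder spool where they stand.

Things in the scene. Friction and masses are not known exactly. Their poses are not given: they have to be found in the camera images.
- tank: Open, empty stainless steel wash tank, 150 (x) x 220 (y) x 100 (z) mm, walls 4 mm, inner floor 10 mm above the bench; it does not move. Origin: centre of its underside on the bench; x points from the front wall (towards the robot) to the back, y along the front rim, z up. Middle of the front wall's thickness: x = -73 mm.
- front_rim (a point): Point of the tank over the middle of its front rim (x -73, y 0, z 110 mm in the tank; axes as the tank's), at the height of the hanger rail's top. The rail, an aluminium channel 150 long and 7 mm thick (x), sits over the front rim and does not give under pushes below 60 N.
- notch_zone (a point): Same middle, at the height of the notch's floor (z 102 mm). The rail's top has one notch, straight-sided, 11.5 wide (y), 8 mm deep. The rail is clamped where it was last set, so the notch lies anywhere within 28 mm of this point to either side along y; its place is not measured. The rail covers the rim at least 45 mm to both sides of this point.
- basket: Wire dip basket 64 (x) x 76 (y) x 36 (z) mm, 0.15 to 0.3 kg, standing on the bench, with a bar hook at its front side (-x) and a black grip on top of the hook. Origin: centre of the basket's underside; z up.
- hook (a point): Point under the hook's level bar, mid-throat (38.5 mm to -x of the basket's origin, 75 mm up; axes as the basket's). Hook: 8 mm round bar; up at x -29, level, down at x -48 mm, ending 46 mm up, the tip bent outward; throat 11 mm wide, open downward. Height over bench: 102 mm home in the notch, 110 mm riding on the rail.
- grip (a point): Middle of the black grip, an upright block 16 (x) x 30 (y) x 38 (z) mm, right above the hook point by 33 mm; the block reaches from 89 to 127 mm above the basket's underside. It can be gripped over its 16 mm (along the basket's x) or its 30 mm. Axes as the basket's.
- nozzle: Dark steel hot-air nozzle, 26 mm across the foot, 32 mm high, loose in the basket, foot down. Origin: centre of its underside.
- glass_jar: Glass jar with metal lid, 65 mm across, 85 mm high, on the bench between basket and tank; to be left alone. Origin: centre of its underside.
- solder_spool: Spool of solder wire with blue flanges, 62 mm across, 46 mm high, lying flat between basket and jar; to be left alone. Origin: centre of its underside.

How it is judged:
By the outcome, as a careful person would: the job done as asked, in the order asked, and still so for the second after the job is handed in, with the robot touching nothing.
It also fails if it takes over 58 s, if anything falls off the work surface, if the arm or the gripper's body presses on something with over 40 N, if the wrist force passes 120 N, or if a joint passes its speed limit or range.

## Working session

There is one attempt and no reset: what is moved stays moved. The work goes in short steps, Python scripts to look and compute and a tool call to move; the robot and the scene stay as the last step left them, time stands still between calls to the robot, and variables do not carry over. Pictures are saved under pics/ and viewed, and the job is handed in when it is done.

Besides the shell and the picture viewer there is one more tool, called after "Emit:" by a JSON object that holds its "api" and its "payload", one argument or row to a line. servo_tool: Moves the arm, as the interface text tells. Its arguments: {"type":"object","properties":{"commands":{"type":"array","items":{"type":"number"}},"newtons":{"type":"number"}},"required":["commands"]}

```bash
mkdir -p pics
python3 - <<'E'
from rig import *
import cv2
s=state();print({k:s[k] for k in s})
print(tip_reach() if callable(tip_reach) else tip_reach)
for n in ("scene","top","wrist"):
    c=calibration(n);print(n,c)
    f=grab_frame(n);cv2.imwrite(f"pics/{n}0.png",f[:,:,::-1])
print(state()["clock"])
E
```

```text
{'clock': 0.0, 'qpos': array([ 1.34110614,  0.32180684, -0.07010905,  1.4516468 ,  0.02259417,
        1.37080261, -0.05693207]), 'qvel': array([ 3.56091344e-04,  1.29109658e-03, -5.66699710e-04, -2.12759082e-04,
        2.00323619e-04,  1.54875992e-05,  5.46990785e-04]), 'effort': array([ 6.55801796e-04, -4.93577707e+01, -3.82427266e-01, -3.14332795e+01,
        1.27344884e-02,  1.11382265e-02, -2.36070184e-05]), 'ee_pos': array([ 156.74951724, -630.30615997,  247.24831023]), 'orientation': array([-3.11644176e+00, -3.81802982e-01,  4.89074492e-04]), 'ft_force': array([ 0.35700598, -0.23199378, -0.20474154]), 'ft_torque': array([0.0258365 , 0.01350189, 0.0344591 ]), 'opening': 1.0001634765720742}
17.0
scene {'camera_matrix': array([[619.73706695,   0.        , 320.23308344],
       [  0.        , 619.73706695, 234.43082752],
       [  0.        ,   0.        ,   1.        ]]), 'position': array([174.48237453, 835.9054722 , 858.52558688]), 'attitude': array([-0.68451876,  2.63590463, -1.15213949])}
top {'camera_matrix': array([[470.63876202,   0.        , 331.00011871],
       [  0.        , 470.63876202, 239.9109022 ],
       [  0.        ,   0.        ,   1.        ]]), 'position': array([ 419.28736342,   97.80951229, 1164.26876745]), 'attitude': array([-2.17157787,  2.15211659, -0.07493081])}
wrist {'camera_matrix': array([[412.2041436 ,   0.        , 317.4892743 ],
       [  0.        , 412.2041436 , 242.94991956],
       [  0.        ,   0.        ,   1.        ]]), 'position': array([ 230.29277141, -612.32440382,  373.76039452]), 'attitude': array([ 2.28008326, -1.78127518, -0.27064025])}
0.15
```

View pics/scene0.png

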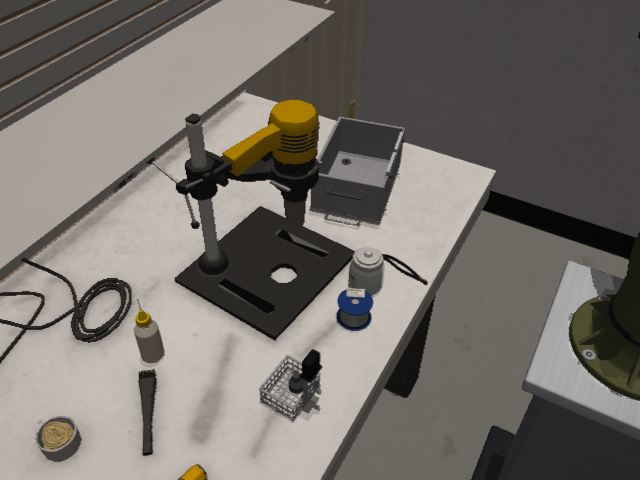

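View pics/top0.png

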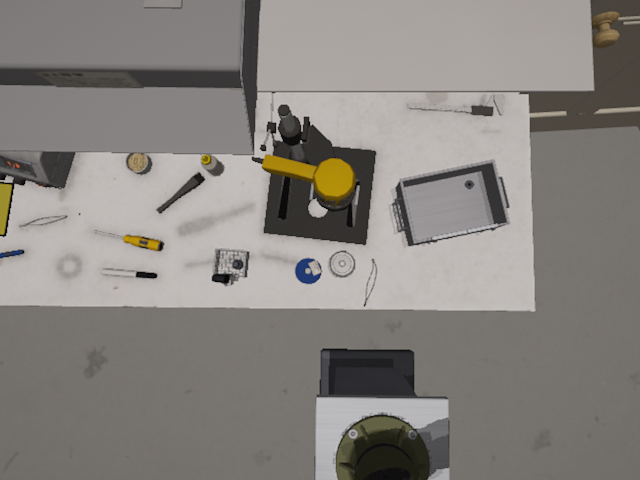

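View pics/wrist0.png

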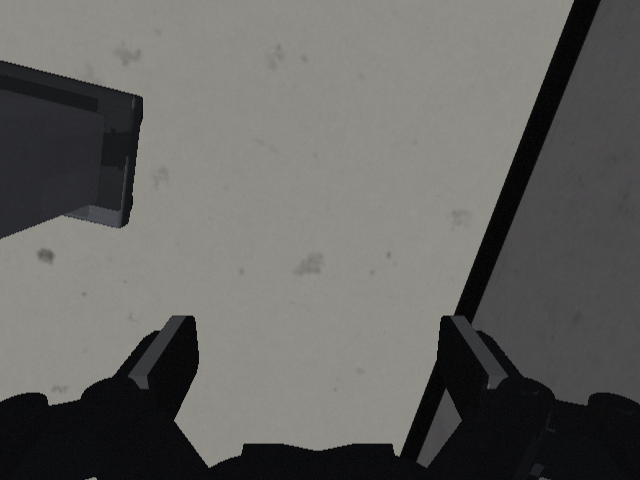

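```bash
cat > h.py <<'E'
import numpy as np,cv2
from scipy.spatial.transform import Rotation as R
from rig import *
def ray(n,px,c=None):
    c=c or calibration(n);K=c["camera_matrix"]
    d=R.from_rotvec(c["attitude"]).as_matrix()@np.linalg.solve(K,[px[0],px[1],1.]);return np.array(c["position"]),d
def onz(n,px,z,c=None):
    p,d=ray(n,px,c);return p+d*(z-p[2])/d[2]
def proj(n,P,c=None):
    c=c or calibration(n);P=np.atleast_2d(P)
    q=(P-c["position"])@R.from_rotvec(c["attitude"]).as_matrix()
    u=q@c["camera_matrix"].T;return u[:,:2]/u[:,2:]
def tri(rays):
    A=np.zeros((3,3));b=np.zeros(3)
    for p,d in rays:
        d=d/np.linalg.norm(d);M=np.eye(3)-np.outer(d,d);A+=M;b+=M@p
    x=np.linalg.solve(A,b);return x,[np.linalg.norm((np.eye(3)-np.outer(d,d)/(d@d))@(x-p)) for p,d in rays]
def crop(src,dst,x0,y0,x1,y1,k):
    im=cv2.imread(src)[y0:y1,x0:x1];cv2.imwrite(dst,cv2.resize(im,None,fx=k,fy=k,interpolation=cv2.INTER_CUBIC))
E
python3 - <<'E'
from h import *
crop("pics/top0.png","pics/top_b.png",195,230,275,300,10)
crop("pics/top0.png","pics/top_t.png",380,150,530,255,5)
crop("pics/scene0.png","pics/sc_b.png",250,340,340,425,7)
crop("pics/scene0.png","pics/sc_t.png",300,110,420,235,5)
for n,px in dict(b=(231,262),spool=(308,271),jar=(342,264),tl=(396,190),tr=(495,161),br=(508,229),bl=(412,244),drill=(335,180)).items(): print(n,onz("top",px,{'b':36,'spool':46,'jar':85,'drill':300}.get(n,100)).round())
E
```

```text
b [470. 366.  36.]
spool [450. 179.  46.]
jar [465.  99.  85.]
tl [635. -23. 100.]
tr [ 703. -249.  100.]
br [ 547. -275.  100.]
bl [511. -59. 100.]
drill [613. 113. 300.]
```

View pics/top_b.png

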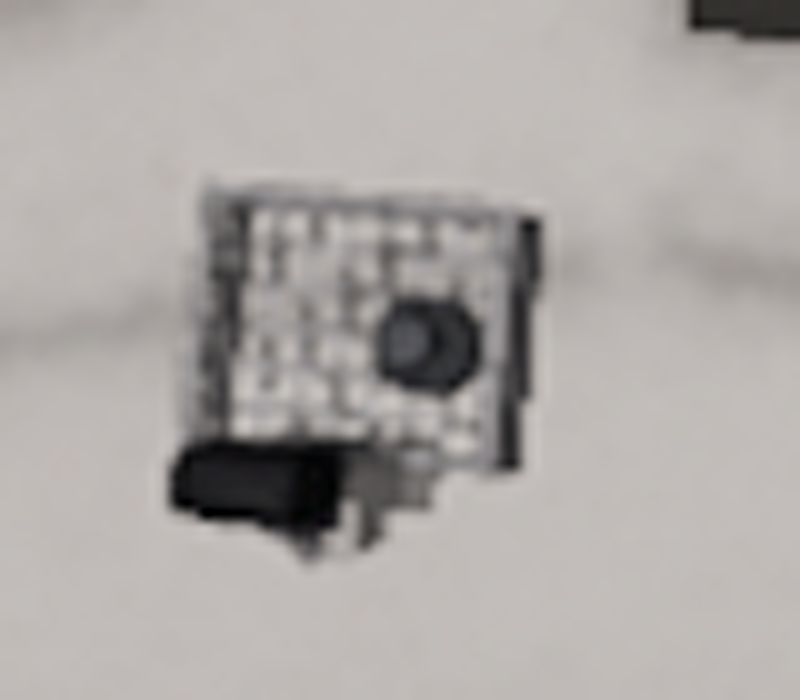

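View pics/top_t.png

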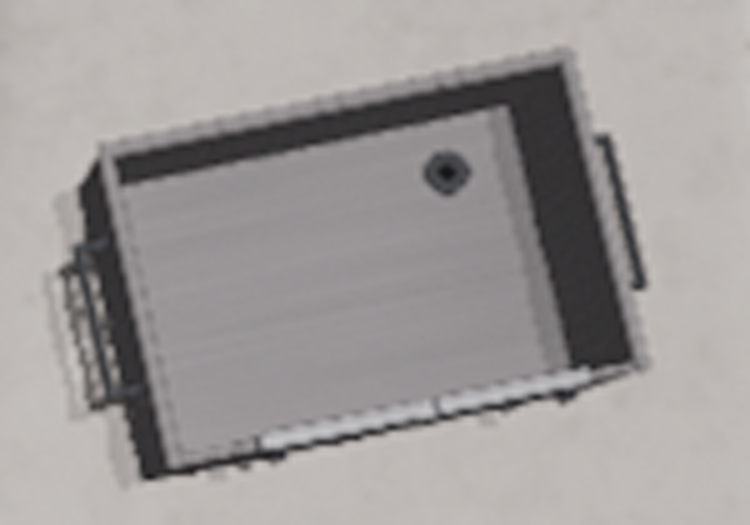

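View pics/sc_b.png

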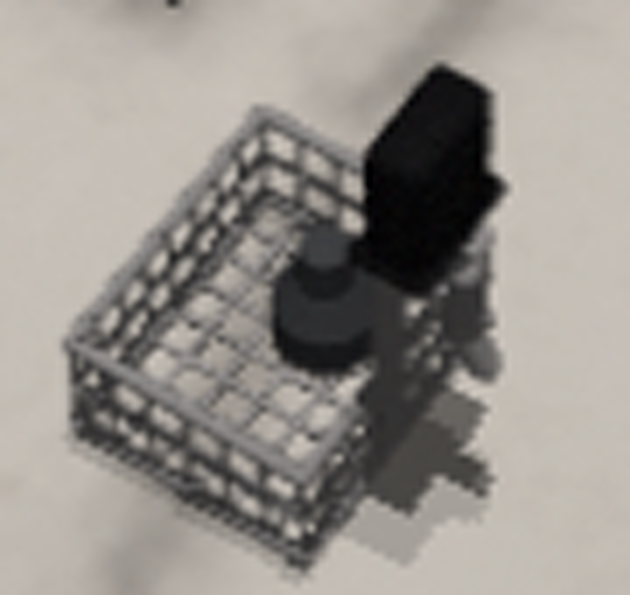

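View pics/sc_t.png

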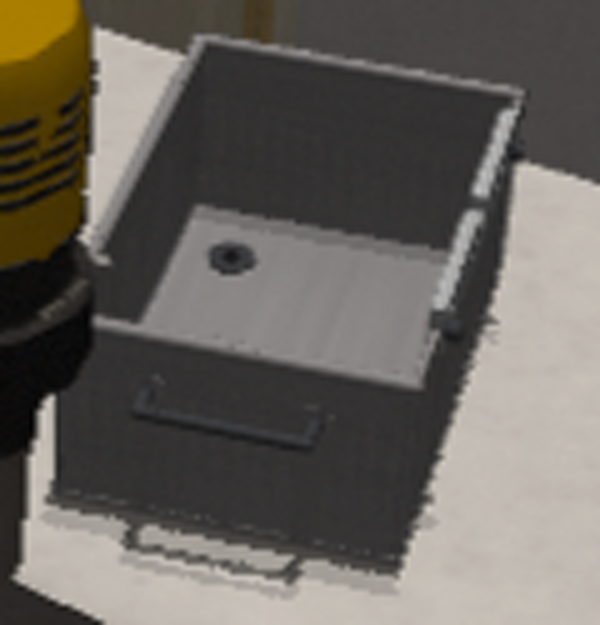

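Run:
```python
from h import *
def P(c,x0,y0,k): return (x0+(c[0]+.5)/k-.5,y0+(c[1]+.5)/k-.5)
T=[onz("top",P(c,380,150,5),100) for c in [(103,150),(572,50),(646,363),(167,468)]]
S=[onz("scene",P(c,300,110,5),100) for c in [(205,38),(523,92),(422,386)]]
for t in T+S: print(t.round(1))
print("sizes top",[np.linalg.norm(T[i]-T[(i+1)%4]).round(1) for i in range(4)],"ctr",np.mean(T,0).round(1))
print("sizes sc",np.linalg.norm(S[0]-S[1]),np.linalg.norm(S[1]-S[2]),"ctr",((S[0]+S[2])/2).round(1))
for a in [T[3]-T[2],T[0]-T[1],S[2]-S[1]]: print("yaw y-axis",np.degrees(np.arctan2(-a[0],a[1])))
for c in [(258,443),(590,376),(437,407)]: print("rail top",onz("top",P(c,380,150,5),110 if c[0]!=437 else 110).round(1))
for c in [(510,110),(437,315),(478,197),(468,212)]: print("rail sc",onz("scene",P(c,300,110,5),110).round(1))
# grip
# top face centre of grip at z~127 
f={n:cv2.imread(f"pics/{n}0.png") for n in("top","scene")}
for n,(x0,y0,x1,y1) in dict(top=(205,270,235,290),scene=(295,345,325,385)).items():
    g=f[n][y0:y1,x0:x1].max(2); m=(g<32).astype(np.uint8)
    k,l,st,ce=cv2.connectedComponentsWithStats(m); i=1+np.argmax(st[1:,4]); print(n,st[i],ce[i]+[x0,y0])
    c=ce[i]+[x0,y0]; print(onz(n,c,110).round(1)); exec(f"r{n}=ray(n,c)")
print(tri([rtop,rscene]))
B=[onz("top",P(c,195,230,10),36) for c in [(207,188),(540,218),(515,468),(190,440)]]
for b in B: print('bask',b.round(1))
B=[onz("scene",P(c,250,340,7),36) for c in [(262,108),(70,342),(312,475)]]
for b in B: print('bask',b.round(1))
```

```text
[659.1 -33.  100. ]
[ 706.7 -247.2  100. ]
[ 562.4 -277.2  100. ]
[513.  -61.3 100. ]
[ 701.7 -245.2  100. ]
[ 559.9 -276.8  100. ]
[512.5 -64.9 100. ]
sizes top [np.float64(219.5), np.float64(147.4), np.float64(221.5), np.float64(148.8)] ctr [ 610.3 -154.7  100. ]
sizes sc 145.27437967922515 217.1590470710429 ctr [ 607.1 -155.1  100. ]
yaw y-axis 12.879051409855263
yaw y-axis 12.520468995086576
yaw y-axis 12.59435027528438
rail top [ 523.7 -100.5  110. ]
rail top [ 555.  -248.7  110. ]
rail top [ 540.6 -180.4  110. ]
rail sc [ 554.2 -246.3  110. ]
rail sc [521.6 -97.2 110. ]
rail sc [ 540.1 -179.8  110. ]
rail sc [ 539.3 -167.9  110. ]
top [ 8  4 16  9 85] [221.61176471 277.91764706]
[430.4 368.8 110. ]
scene [  0   5  26  33 444] [309.66666667 366.63063063]
[429.3 379.  110. ]
(array([431.74693393, 372.08564539,  99.24010682]), [np.float64(1.27526826941438), np.float64(1.2752682694143282)])
bask [502.3 405.6  36. ]
bask [495.8 324.5  36. ]
bask [435.6 329.   36. ]
bask [441.5 407.7  36. ]
bask [497.3 332.3  36. ]
bask [501.9 406.3  36. ]
bask [438.9 408.7  36. ]
```

Run:
```python
from h import *
print(tri([ray("top",(335,178)),ray("scene",(294,112))]))
for z in (250,300,350): print(z,onz("top",(335,206),z).round(),onz("top",(313,180),z).round(),onz("top",(356,180),z).round(), onz("scene",(319,150),z).round())
crop("pics/top0.png","pics/top_d.png",250,90,400,250,5)
```

```text
(array([608.81814076, 112.41521642, 334.49836036]), [np.float64(0.20063850701842667), np.float64(0.20063850701835986)])
250 [572. 113. 250.] [624. 157. 250.] [624.  72. 250.] [582.  77. 250.]
300 [564. 112. 300.] [613. 154. 300.] [613.  74. 300.] [549. 140. 300.]
350 [555. 112. 350.] [601. 151. 350.] [602.  75. 350.] [515. 202. 350.]
```

View pics/top_d.png

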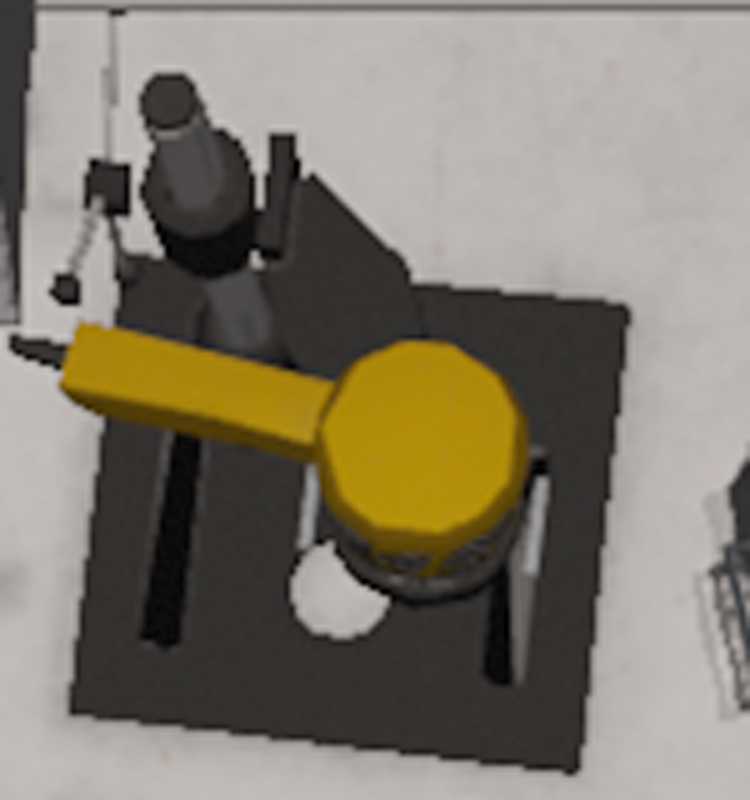

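```bash
cat >> h.py <<'E'
def rel(tp,tyaw,cur=None):
    """tool y axis at yaw (deg), tool down. print the turn then shift in axes before turn"""
    s=state();r0=R.from_rotvec(s["orientation"]);p=np.array(s["ee_pos"])
    y=np.array([np.cos(np.radians(tyaw)),np.sin(np.radians(tyaw)),0]);z=np.array([0,0,-1.]);x=np.cross(y,z)
    r1=R.from_matrix(np.c_[x,y,z])
    print("clock",round(s["clock"],2),"p",p.round(1),"yaw",np.degrees(np.arctan2(*r0.as_matrix()[[1,0],1])).round(2),"F",np.round(s["ft_force"],1),"open",round(s["opening"],3))
    d=np.array(tp)-p
    print("turn",(r0.inv()*r1).as_rotvec().round(4),"shift now-axes",(r0.inv().apply(d)).round(1),"shift after-turn axes",(r1.inv().apply(d)).round(1))
E
python3 - <<'E'
from h import *
s=state();c=calibration("wrist")
r0=R.from_rotvec(s["orientation"])
print("cam in tool",r0.inv().apply(c["position"]-s["ee_pos"]).round(1)); print((r0.inv()*R.from_rotvec(c["attitude"])).as_matrix().round(3))
rel((500,-215,290),12.7)
E
```

```text
cam in tool [  75.7    0.  -126.5]
[[ 0.    -0.955 -0.296]
 [ 1.     0.     0.001]
 [-0.001 -0.296  0.955]]
clock 0.15 p [ 156.8 -630.4  247.4] yaw -76.03 F [-0.4 -0.3 -0.3] open 1.0
turn [-1.2000e-03 -1.1000e-03 -1.5486e+00] shift now-axes [ 433.4 -320.3  -42.1] shift after-turn axes [329.8 426.2 -42.6]
```

Emit:
{"api": "servo_tool", "payload": {
  "commands": [0,0,-0.129,0.0367,-0.0276,-0.0035,1,0,0,-0.129,0.0401,-0.0225,-0.0035,1,0,0,-0.129,0.0426,-0.0172,-0.0035,1,0,0,-0.129,0.0445,-0.0115,-0.0035,1,0,0,-0.129,0.0456,-0.0057,-0.0035,1,0,0,-0.129,0.046,0.0002,-0.0035,1,0,0,-0.129,0.0456,0.0062,-0.0035,1,0,0,-0.129,0.0444,0.012,-0.0035,1,0,0,-0.129,0.0425,0.0176,-0.0035,1,0,0,-0.129,0.0398,0.0229,-0.0035,1,0,0,-0.129,0.0366,0.0279,-0.0035,1,0,0,-0.129,0.0327,0.0323,-0.0035,1,0,0,0,0,0,0,1,0,0,0,0,0,0,1]
}}

```text
clock: 1.55
ee_pos: [507.1, -203.0, 290.1]
orientation: [-1.96, -2.455, 0.001]
ft_force: [-0.7, -0.7, 0.4]
opening: 0.998
```

Run:
```python
from h import *
rel((535,-165,290),12.7)
import pickle
c=calibration("wrist");f=grab_frame("wrist");pickle.dump(c,open("c1.pkl","wb"))
cv2.imwrite("pics/w1.png",f[:,:,::-1])
```

```text
clock 1.55 p [ 507.1 -203.   290.1] yaw 12.8 F [-0.7 -0.7  0.4] open 0.998
turn [-0.0005 -0.0001  0.0018] shift now-axes [30.9 35.7  0.1] shift after-turn axes [31.  35.6  0.1]
```

View pics/w1.png

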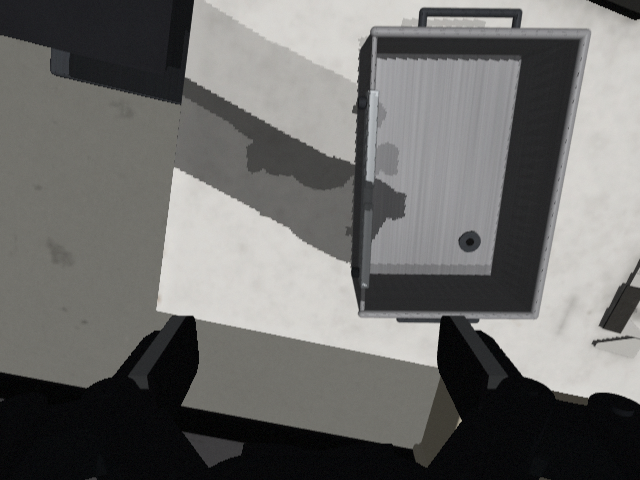

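Run:
```python
from h import *
crop("pics/w1.png","pics/w1c.png",345,80,425,200,5)
crop("pics/w1.png","pics/w1d.png",345,190,425,330,4)
```

```text
(no output)
```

View pics/w1c.png

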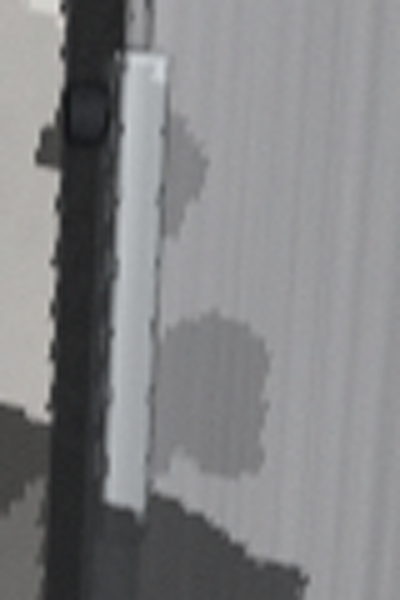

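View pics/w1d.png

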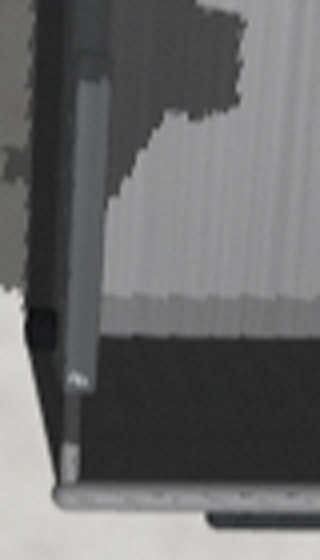

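Run:
```python
from h import *
im=cv2.imread("pics/w1.png")[165:225,350:400]
im=np.clip((im.astype(float)/255)**.5*255,0,255).astype(np.uint8)
cv2.imwrite("pics/w1e.png",cv2.resize(im,None,fx=10,fy=10,interpolation=cv2.INTER_NEAREST))
g=cv2.imread("pics/w1.png").mean(2)
for r in range(174,222,2): print(r,g[r,358:382].astype(int))
```

```text
174 [ 38  38  37  40  51  55  72  66 105 177 174 168 166 163 163 153 127 127
 136 138 139 156 156 155]
176 [ 39  38  38  38  52  51  53  79 153 178 173 169 165 163 162 155 114 117
 159 159 157 156 156 155]
178 [ 39  38  39  41  50  53  53  87 154 179 172 168 165 160 160 152  98 108
 112 138 146 153 156 152]
180 [ 40  41  38  42  51  51  52  72 106 142 148 158 156 162 161 151  89  73
  75  72  72  70  85 128]
182 [ 38  40  40  41  51  51  53  56  63  64  59  62  62  77 119 112  74  73
  73  73  74  72  74  72]
184 [36 42 39 41 52 50 54 54 62 63 61 62 62 60 78 81 71 73 75 72 70 72 73 71]
186 [39 39 39 46 51 52 55 57 63 62 61 60 61 60 60 59 67 73 73 74 71 72 71 71]
188 [39 39 40 45 52 53 60 62 61 61 61 60 60 55 58 67 71 72 71 73 70 72 71 73]
190 [40 38 41 47 52 54 63 63 63 66 66 65 62 63 63 71 71 73 72 70 72 72 71 71]
192 [39 39 39 47 51 56 61 63 65 64 63 64 63 60 64 71 72 75 73 71 70 73 70 74]
194 [39 37 39 48 53 55 61 64 65 66 64 61 63 62 66 71 72 75 71 73 71 72 71 74]
196 [39 40 39 49 50 55 61 64 64 66 66 65 63 62 64 73 71 71 71 67 72 70 71 73]
198 [39 40 42 48 50 56 62 63 64 64 66 6
[... 321 characters left out ...]
4 66 73 71 71 71 71 70 70 74]
208 [40 37 41 51 55 55 60 65 66 65 63 62 63 69 63 69 74 71 70 69 72 70 74 73]
210 [39 39 40 53 56 53 71 91 83 75 75 67 85 89 71 69 72 72 70 71 72 70 71 72]
212 [ 39  39  45  51  53  53  81 100 100  98  96  93  96  95  83  69  74  72
  70  71  71  68  70  74]
214 [ 38  39  46  52  54  56  88 102 100  98  95  94  95  97  81  71  71  72
  70  72  71  70  73  72]
216 [ 36  39  46  49  52  57  89 101  99  98  93  93  94  95  78  73  71  70
  70  71  69  70  73  71]
218 [ 38  38  47  51  56  58  89 103 100  95  96  90  95  93  74  69  72  70
  70  70  70  71  72  73]
220 [ 37  41  47  51  62  62  92 103  98  99  93  93  94  94  69  73  70  71
  71  70  70  71  74  73]
```

View pics/w1e.png

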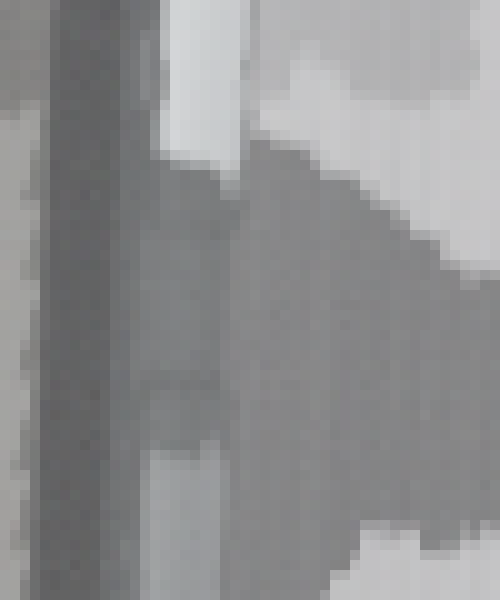

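Run:
```python
from h import *
import pickle;c=pickle.load(open("c1.pkl","rb"))
a=np.radians(12.7);X=np.array([np.cos(a),np.sin(a)]);Y=np.array([-np.sin(a),np.cos(a)])
C=np.array([609,-155.])
def show(n,px,z,c=None):
    p=onz(n,px,z,c)[:2];d=p-C;print(n,px,z,"world",p.round(1),"tank",(d@X).round(1),(d@Y).round(1))
for px in [(374,90.5),(366,287)]: show("wrist",px,110,c)
for r in (182,187,202,203,210): show("wrist",(369,r),110,c)
for r in (187,202): show("wrist",(369,r),102,c)
for px in [(374,31),(588,31),(538,317),(360,314)]: show("wrist",px,100,c)
# top rail profile along the rail
f=cv2.imread("pics/top0.png").mean(2)
for t in np.arange(-40,40.1,2):
    w=C-73*X+t*Y; u=proj("top",[*w,110])[0]
    v=proj("scene",[*w,110])[0]; fs=cv2.imread("pics/scene0.png").mean(2)
    print(t, cv2.getRectSubPix(f.astype(np.float32),(1,1),tuple(u)).item().__round__(), cv2.getRectSubPix(fs.astype(np.float32),(1,1),tuple(v)).item().__round__(),end=" | ")
```

```text
wrist (374, 90.5) 110 world [ 525.3 -104.6] tank -70.6 67.5
wrist (366, 287) 110 world [ 557.9 -249.6] tank -70.7 -81.0
wrist (369, 182) 110 world [ 538.4 -167.2] tank -71.6 3.6
wrist (369, 187) 110 world [ 539.4 -170.9] tank -71.4 -0.2
wrist (369, 202) 110 world [ 542.3 -181.9] tank -71.0 -11.5
wrist (369, 203) 110 world [ 542.5 -182.6] tank -70.9 -12.3
wrist (369, 210) 110 world [ 543.9 -187.8] tank -70.7 -17.7
wrist (369, 187) 102 world [ 540.6 -171.9] tank -70.4 -1.5
wrist (369, 202) 102 world [ 543.6 -183.2] tank -70.0 -13.2
wrist (374, 31) 100 world [516.3 -66.4] tank -71.0 106.8
wrist (588, 31) 100 world [660.9 -33.5] tank 77.3 107.1
wrist (538, 317) 100 world [ 709.7 -247.6] tank 77.9 -112.5
wrist (360, 314) 100 world [ 561.4 -278.6] tank -73.6 -110.1
-40.0 178 171 | -38.0 185 172 | -36.0 189 172 | -34.0 189 169 | -32.0 181 166 | -30.0 177 170 | -28.0 182 173 | -26.0 188 174 | -24.0 191 174 | -22.0 185 171 | -20.0 178 170 | -18.0 178 172 | -16.0 186 174 | -14.0 192 174 | -12.0 173 160 | -10.0 133 124 | -8.0 156 95 | -6.0 182 76 | -4.0 191 72 | -2.0 189 75 | 0.0 178 107 | 2.0 170 149 | 4.0 172 161 | 6.0 180 168 | 8.0 188 169 | 10.0 183 168 | 12.0 173 167 | 14.0 170 168 | 16.0 181 169 | 18.0 191 168 | 20.0 185 166 | 22.0 177 166 | 24.0 172 168 | 26.0 177 171 | 28.0 186 171 | 30.0 190 166 | 32.0 181 165 | 34.0 173 167 | 36.0 172 170 | 38.0 180 171 | 40.0 190 166 |
```

Emit:
{"api": "servo_tool", "payload": {
  "commands": [0,0,0,0.0426,-0.0041,0,1,0,0,0,0.0426,-0.0041,0,1,0,0,0,0.0426,-0.0041,0,1,0,0,0,0.0426,-0.0041,0,1,0,0,0,0.0426,-0.0041,0,1,0,0,0,0.0429,0.0087,0,1,0,0,0,0.0429,0.0087,0,1,0,0,0,0.0429,0.0087,0,1,0,0,0,0.0429,0.0087,0,1,0,0,0,0.0429,0.0087,0,1,0,0,0,0.0429,0.0087,0,1,0,0,0,0.0429,0.0087,0,1,0,0,0,0.0429,0.0087,0,1,0,0,0.099,0,0,0,1,0,0,0.099,0,0,0,1,0,0,0.099,0,0,0,1,0,0,0,0,0,0,1,0,0,0,0,0,0,1]
}}

```text
clock: 3.4
ee_pos: [433.5, 347.8, 289.9]
orientation: [2.304, 2.134, -0.001]
ft_force: [-0.2, -0.4, -0.3]
opening: 1.001
```

Run:
```python
from h import *
rel((430,371,150),-4.2)
import pickle
c=calibration("wrist");f=grab_frame("wrist");pickle.dump(c,open("c2.pkl","wb"))
cv2.imwrite("pics/w2.png",f[:,:,::-1])
print(proj("wrist",[430,371,127],c))
```

```text
clock 3.4 p [433.5 347.8 289.9] yaw -4.39 F [-0.2 -0.4 -0.3] open 1.001
turn [ 0.0001  0.0012 -0.0033] shift now-axes [ 23.   -5.3 139.9] shift after-turn axes [ 22.9  -5.2 139.9]
[[309.56058705 192.67324524]]
```

View pics/w2.png

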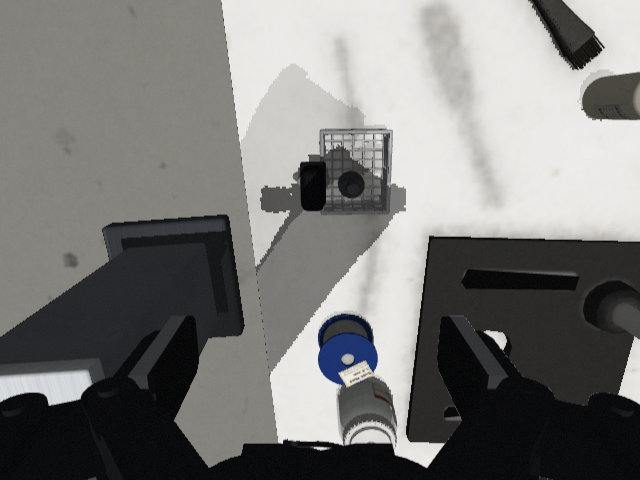

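Run:
```python
from h import *
im=cv2.imread("pics/w2.png")[115:225,280:410]
im=np.clip((im.astype(float)/255)**.45*255,0,255).astype(np.uint8)
cv2.imwrite("pics/w2e.png",cv2.resize(im,None,fx=5.4,fy=5.4,interpolation=cv2.INTER_NEAREST))
g=cv2.imread("pics/w2.png").mean(2)
for r in (168,180,190,200,206): print(r,g[r,296:332].astype(int))
for c in (306,312,318): print(c,g[154:218,c].astype(int))
```

```text
168 [203 200  82  82  24  20  29   8   7   5   3   5   3   7   9   2   4   5
   9   6   8   6   6   7   5   5   6   7   9  15  48  60  72  72  73  64]
180 [ 88  97 119 131  31  10   9  13  15  18  20  21  23  20  22   7   5  10
   6   8   6   8   8   9   8   7   6   3   8  15  58  57  55  57  82  65]
190 [ 84  82  80  81  58   5   6   7   5   8   9   7   3   6   5   9   9   5
   8   8   6   9   7  10   4   6   7   7   9   9 123 123 122 125 121  95]
200 [ 83  84  84  84  82   3   5   6   8   7   5   8   4   3   4   8   7   6
   4   6   0   5   5   6   5   5   3   7   6  12 104 102 104 103 102  70]
206 [85 85 83 82 82 66 26  8  6  5  5  6  8  5  3  7  7  5  7 10  8  9  8  5
  4  8  7 45 62 83 76 77 76 75 78 70]
306 [203 203 203 203 202 202 203 143  32  20  24  18   5   5   3   3   3  14
  14  15  18  18  21  20  21  21  20  21  21  22  12   7   4   7   5   7
   9   3   9   4   9   4   5   8   5   5   5   7   4   6   6   6   5   6
   5   6  63 109 124 124 123 124 125 124]
312 [153  84  84  84  82  81  84  56  19  19  15  11   4   5   4   7  10  10
  13  16  16  19  21  24  14  11   5   6   6   9   4   6  10   6   8  11
   9   5   8   9   2   5   4   9   9   8   7   4   6   4   6   3   7  10
   2   5  23  92 124 125 123 125 127 123]
318 [151  83  82  84  83  82  85  57  19  23  16   6   4   7   6   6   6   7
   5   9   6  10   8   6   7   7   8   6   9  10   6   4  12   4   7   6
   7   9   7   7   6   6   5   6   6  10   5   7   5   6   9   7   8   4
   3   5  41 100 123 122 121 121 121 123]
```

View pics/w2e.png

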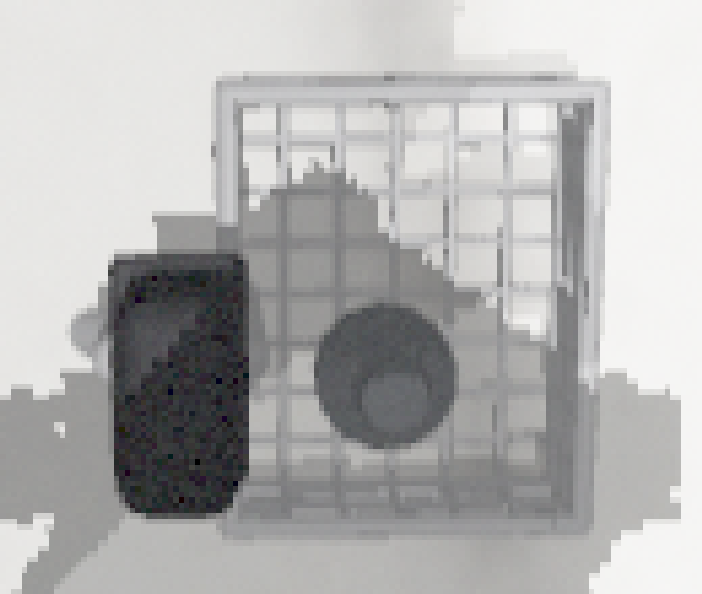

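Run:
```python
from h import *
import pickle;c=pickle.load(open("c2.pkl","rb"))
for n,px,z in [("gL",(300.5,190),127),("gR",(325.5,190),127),("gBot",(313,210.3),127),("gTopFace",(313,165),127),("gTopLow",(313,161.5),89)]: print(n,onz("wrist",px,z,c).round(1))
P=lambda cx,cy:(280+(cx+.5)/5.4-.5,115+(cy+.5)/5.4-.5)
Q=[onz("wrist",P(*p),36,c) for p in [(217,78),(609,80),(590,530),(221,533)]]
for q in Q: print(q.round(1))
print([np.linalg.norm(Q[i]-Q[i-1]).round(1) for i in range(4)],np.mean(Q,0))
for a,b in((3,0),(2,1)): d=Q[b]-Q[a];print(np.degrees(np.arctan2(-d[0],d[1])))
d=Q[1]-Q[0];print(np.degrees(np.arctan2(d[1],d[0])))
d=Q[2]-Q[3];print(np.degrees(np.arctan2(d[1],d[0])))
print(onz("wrist",(350,185),10,c))
```

```text
gL [423.8 373.4 127. ]
gR [441.4 372.  127. ]
gBot [431.4 358.1 127. ]
gTopFace [434.  390.1 127. ]
gTopLow [433.4 388.5  89. ]
[440.7 410.9  36. ]
[505.1 405.6  36. ]
[500.1 329.9  36. ]
[435.7 334.2  36. ]
[np.float64(76.8), np.float64(64.6), np.float64(75.9), np.float64(64.5)] [470.37057491 370.14962185  36.        ]
-3.7448425271761936
-3.7794895554825874
-4.642874172176951
-3.8800328216848246
[466.57965383 354.531814    10.        ]
```

Emit:
{"api": "servo_tool", "payload": {
  "commands": [0,0,-0.005,0.025,-0.0031,0.02,1,0,0,0,0,0,0.04,0.7,0,0,0,0,0,0.04,0.7,0,0,0,0,0,0.04,0.7,0,0,0,0,0,0.025,0.7,0,0,0,0,0,0.015,0.7,0,0,0,0,0,0,0.7,0,0,0,0,0,0,0.7]
}}

```text
clock: 4.25
ee_pos: [432.1, 374.8, 111.3]
orientation: [-2.299, -2.141, -0.002]
ft_force: [-0.4, 0.3, 0.6]
opening: 0.699
```

Run:
```python
from h import *
rel((432.3,373,110),-4.1)
```

```text
clock 4.25 p [432.1 374.8 111.3] yaw -4.06 F [-0.4  0.3  0.6] open 0.699
turn [ 0.0009 -0.001   0.0006] shift now-axes [-1.8  0.4  1.3] shift after-turn axes [-1.8  0.4  1.3]
```

Emit:
{"api": "servo_tool", "payload": {
  "commands": [0,0,0,-0.002,0,0.001,0.4,0,0,0,0,0,0,0.1,0,0,0,0,0,0,0,0,0,0,0,0,0,0,0,0,0,0,0,0,0,0,0,0,0,0,0,0,0,0,0,0,0,0,0,0,0,0,0,0,0,0,0,0,0,0,0,0,0],
  "newtons": 90
}}

```text
clock: 5.15
ee_pos: [431.6, 372.9, 110.5]
orientation: [2.298, 2.141, 0.002]
ft_force: [-1.5, -1.6, 6.9]
opening: 0.172
```

Emit:
{"api": "servo_tool", "payload": {
  "commands": [0,0,0,0,0,-0.01,0,0,0,0,0,0,-0.02,0,0,0,0,0,0,-0.03,0,0,0,0,0,0,-0.03,0,0,0,0,0,0,-0.03,0,0,0,0,0,0,-0.02,0,0,0,0,0,0,-0.01,0,0,0,0,0,0,0,0,0,0,0,0,0,0,0]
}}

```text
clock: 6.05
ee_pos: [431.0, 371.8, 258.2]
orientation: [2.299, 2.141, -0.003]
ft_force: [0.0, -0.4, -2.6]
opening: 0.172
```

Run:
```python
from h import *
rel((432.3,373,110),-4.1)
import pickle
c=calibration("wrist");f=grab_frame("wrist");pickle.dump([c,state()],open("c3.pkl","wb"))
cv2.imwrite("pics/w3.png",f[:,:,::-1])
```

```text
clock 6.05 p [431.  371.8 258.2] yaw -4.07 F [ 0.  -0.4 -2.6] open 0.172
turn [-0.001   0.0013  0.0005] shift now-axes [  1.4   1.4 148.2] shift after-turn axes [  1.2   1.2 148.2]
```

View pics/w3.png

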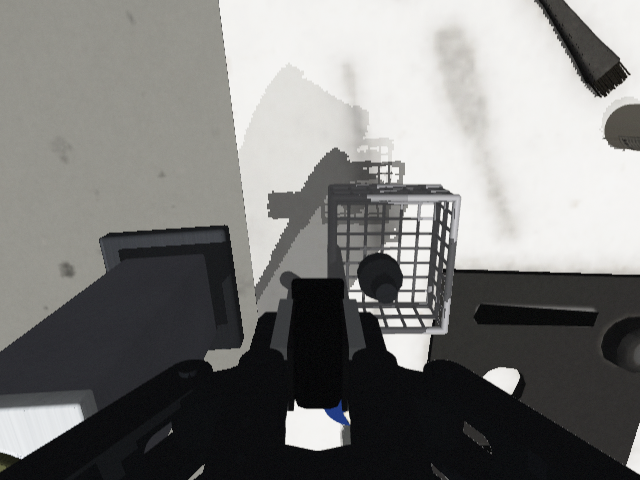

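Run:
```python
from h import *
import pickle;c,s=pickle.load(open("c3.pkl","rb"))
crop("pics/w3.png","pics/w3c.png",320,175,470,340,4)
```

```text
(no output)
```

View pics/w3c.png

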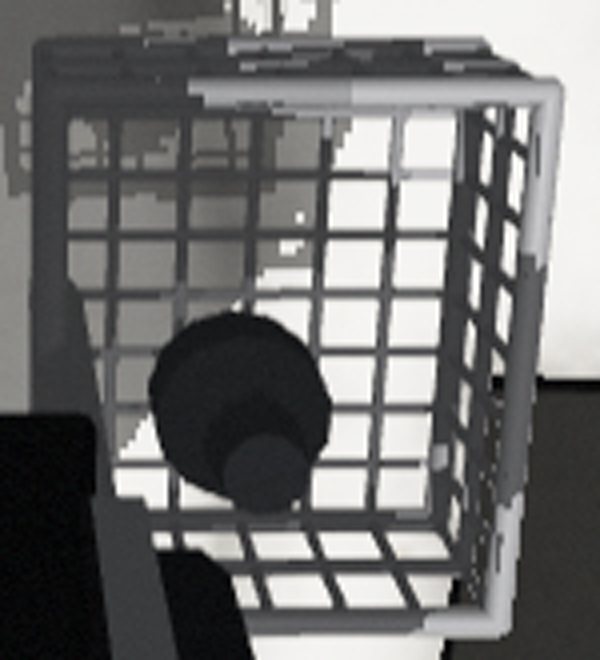

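Run:
```python
from h import *
import pickle;c,s=pickle.load(open("c3.pkl","rb"))
P=lambda cx,cy:(320+(cx+.5)/4-.5,175+(cy+.5)/4-.5)
r=R.from_rotvec(s["orientation"])
for z in (183.7,):
  Q=[r.inv().apply(onz("wrist",P(*p),z,c)-s["ee_pos"]) for p in [(32,85),(564,80),(512,636)]]
  for q in Q: print(q.round(1))
  print(np.linalg.norm(Q[0]-Q[1]),np.linalg.norm(Q[1]-Q[2]), "yaw in tool deg", np.degrees(np.arctan2(*(Q[1]-Q[2])[[1,0]])))
# target
a=np.radians(12.7);X=np.array([np.cos(a),np.sin(a)]);Y=np.array([-np.sin(a),np.cos(a)])
C=np.array([609,-155.])
for y in (10,-6): print(y,(C-71.5*X+y*Y).round(1))
```

```text
[37.6  5.5 74.1]
[38.3 70.9 73.9]
[-38.6  71.8  74.1]
65.4402783906718 76.89297137256321 yaw in tool deg -0.6311643725108945
10 [ 537.1 -161. ]
-6 [ 540.6 -176.6]
```

Emit:
{"api": "servo_tool", "payload": {
  "commands": [0,0,0,-0.015,0.0015,0,0,0,0,0,-0.031,0.003,0,0,0,0,0,-0.031,0.003,0,0,0,0,0,-0.031,0.003,0,0,0,0,0,-0.031,0.003,0,0,0,0,0,-0.031,0.003,0,0,0,0,0,-0.031,0.003,0,0,0,0,0,-0.031,0.003,0,0,0,0,0,-0.031,0.003,0,0,0,0,0,-0.031,0.003,0,0,0,0,0,-0.031,0.003,0,0,0,0,0,-0.031,0.003,0,0,0,0,0,-0.0144,0.0015,0,0]
}}

```text
clock: 7.4
ee_pos: [439.9, -2.8, 257.9]
orientation: [-2.302, -2.136, 0.003]
ft_force: [0.5, 0.2, -3.0]
opening: 0.173
```

Emit:
{"api": "servo_tool", "payload": {
  "commands": [0,0,0,-0.015,0.01,0,0,0,0,0,-0.025,0.0175,0,0,0,0,0,-0.025,0.0175,0,0,0,0,0,-0.025,0.0175,0,0,0,0,0,-0.025,0.0175,0,0,0,0,0,-0.025,0.0175,0,0,0,0,0,-0.013,0.01,0,0,0,0,-0.0585,0,0,0,0,0,0,-0.0585,0,0,0,0,0,0,-0.0585,0,0,0,0,0,0,-0.0585,0,0,0,0,0,0,-0.0585,0,0,0,0,0,0,0,0,0,0,0,0,0,0,0,0,0,0]
}}

```text
clock: 8.8
ee_pos: [537.8, -159.3, 258.8]
orientation: [-1.962, -2.452, -0.001]
ft_force: [0.1, -0.4, -3.0]
opening: 0.173
```

Run:
```python
from h import *
rel((536.6,-161.1,160),12.7)
import pickle
c=calibration("wrist");f=grab_frame("wrist");pickle.dump([c,state()],open("c4.pkl","wb"))
cv2.imwrite("pics/w4.png",f[:,:,::-1])
```

```text
clock 8.8 p [ 537.8 -159.3  258.8] yaw 12.67 F [ 0.1 -0.4 -3. ] open 0.173
turn [-0.     -0.001  -0.0005] shift now-axes [-1.6 -1.6 98.8] shift after-turn axes [-1.5 -1.6 98.8]
```

View pics/w4.png

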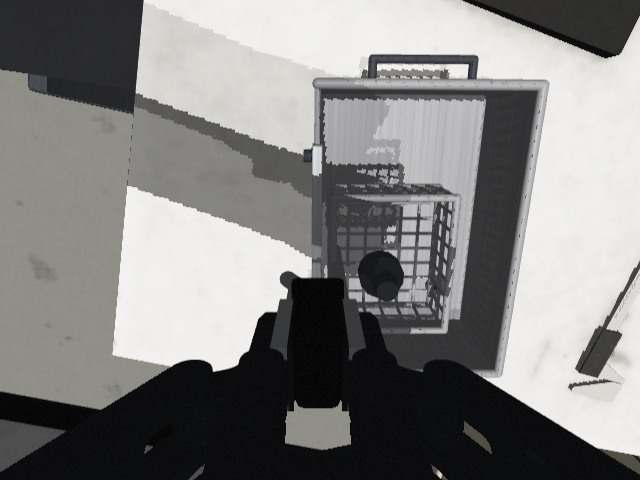

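Run:
```python
from h import *
import pickle;c,s=pickle.load(open("c4.pkl","rb"))
crop("pics/w4.png","pics/w4c.png",290,135,350,285,4)
g=cv2.imread("pics/w4.png").mean(2)
for r in (152,160,168,200,220,240): print(r,g[r,306:330].astype(int))
r=R.from_rotvec(s["orientation"])
for px in [(317.5,160),(317,200),(316.5,240),(313.5,160),(321.5,160)]:print(px,r.inv().apply(onz("wrist",px,110,c)-s["ee_pos"]).round(1))
```

```text
152 [ 55  56  54  56  54  44 148 210 224 221 218 213 209 212 215 190 104  60
  62 134 172 166 163 165]
160 [ 50  49  52  52  52  39 153 213 221 218 215 212 209 211 215 187  83  59
  61  63 168 164 163 163]
168 [ 87  88  87  86  88  90 158 214 219 217 213 209 208 210 214 180  69  59
  62  62  64  58  61  62]
200 [133 133 133 133 133 134  78  83  82  81  79  79  79  80  81  78  62  60
  61  62  62  57  57  57]
220 [128 130 131 129 129 111  79  82  82  80  79  78  79  79  78  75  90  93
  94  92  57  58  60  57]
240 [131 132 133 130 133 113  75  80  77  78  76  75  76  76  74  77  90  93
  93  92  90  72  58  55]
(317.5, 160) [ 47.4   0.4 148.9]
(317, 200) [2.070e+01 1.000e-01 1.489e+02]
(316.5, 240) [ -7.6  -0.3 148.9]
(313.5, 160) [ 47.4  -2.2 148.9]
(321.5, 160) [ 47.4   3.  148.9]
```

View pics/w4c.png

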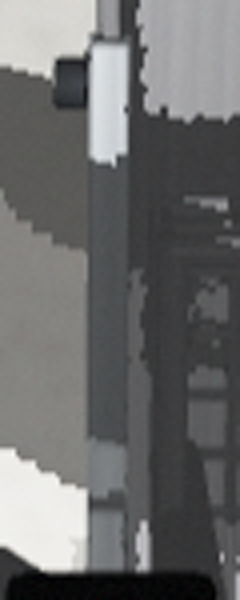

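Emit:
{"api": "servo_tool", "payload": {
  "commands": [0,0,0,-0.002,-0.0008,0.015,0,0,0,0,0,0,0.03,0,0,0,0,0,0,0.02,0,0,0,0,0,0,0.008,0,0,0,0,0,0,0,0,0,0,0,0,0,0,0]
}}

```text
clock: 9.45
ee_pos: [537.2, -162.1, 186.8]
orientation: [1.962, 2.453, -0.0]
ft_force: [0.8, -0.0, -2.7]
opening: 0.171
```

Run:
```python
from h import *
rel((537,-160.6,150),12.7)
import pickle
c=calibration("wrist");f=grab_frame("wrist");pickle.dump([c,state()],open("c5.pkl","wb"))
cv2.imwrite("pics/w5.png",f[:,:,::-1])
f=grab_frame("scene");cv2.imwrite("pics/s5.png",f[:,:,::-1]);crop("pics/s5.png","pics/s5c.png",290,80,430,235,5)
crop("pics/w5.png","pics/w5c.png",270,60,400,300,3)
```

```text
clock 9.45 p [ 537.2 -162.1  186.8] yaw 12.68 F [ 0.8 -0.  -2.7] open 0.171
turn [ 0.0002  0.0004 -0.0003] shift now-axes [ 1.5  0.1 36.8] shift after-turn axes [ 1.5  0.1 36.8]
```

View pics/w5.png

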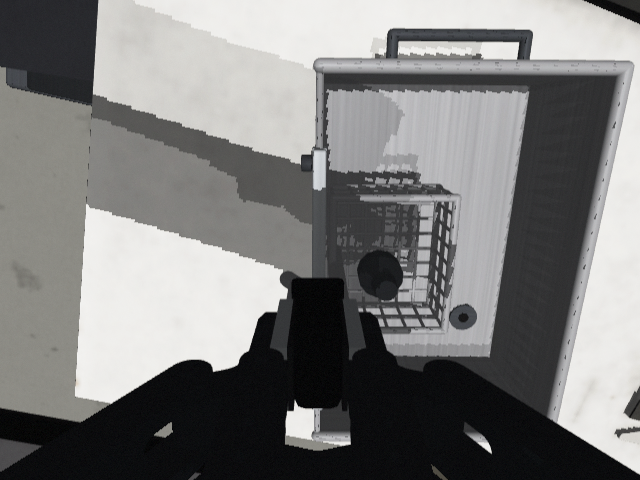

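View pics/s5c.png

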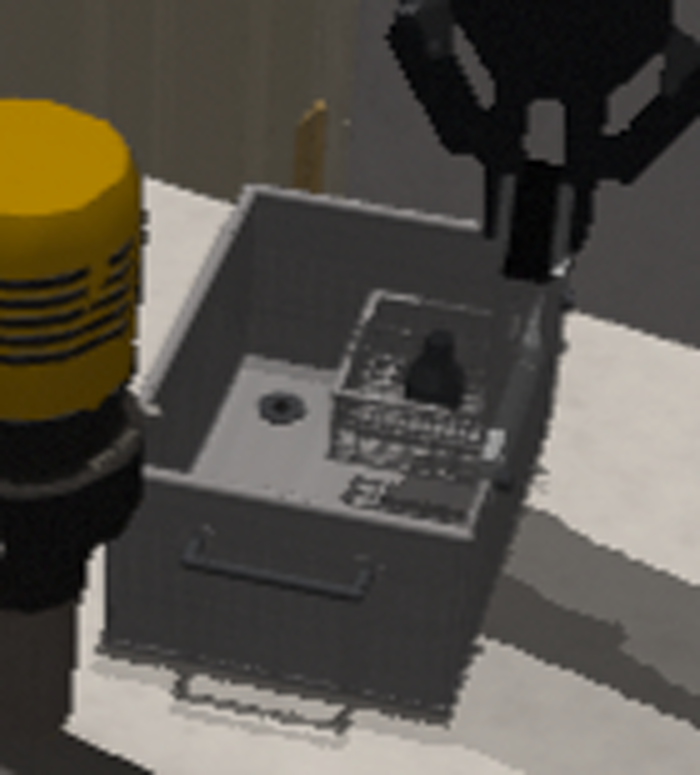

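Run:
```python
from h import *
import pickle;c,s=pickle.load(open("c5.pkl","rb"))
g=cv2.imread("pics/w5.png").mean(2)
for r in (160,175,200,225,245,260): print(r,g[r,306:334].astype(int))
r=R.from_rotvec(s["orientation"])
for px in [(313,170),(326.5,170),(320,170),(320,240)]:print(px,r.inv().apply(onz("wrist",px,110,c)-s["ee_pos"]).round(1))
```

```text
160 [ 57  60  58  59  58  55  60 179 213 219 217 215 212 210 206 205 208 207
 207 174  89  59 119 165 167 159 159 162]
175 [ 85  85  85  85  84  85  93 180 213 217 214 213 210 207 204 204 204 208
 202 171  65  57  60  62  60  56  61  59]
200 [88 85 86 87 87 88 73 81 82 84 82 80 79 78 78 76 78 79 77 75 58 54 56 55
 57 58 58 61]
225 [126 128 126 127 127 129  83  76  83  82  81  80  78  77  76  77  79  77
  74  69  58  56  56  55  57  57  60  61]
245 [126 127 126 128 128 128  73  77  81  80  79  77  77  75  77  75  78  76
  76  69  79  62  56  57  56  60  59  59]
260 [128 127 128 129 128 127  73  79  80  79  76  77  76  74  76  75  76  76
  74  81  90  64  52  55  59  57  59  59]
(313, 170) [49.9 -2.2 77.1]
(326.5, 170) [49.9  4.4 77.2]
(320, 170) [49.9  1.2 77.1]
(320, 240) [14.2  1.3 77.2]
```

Emit:
{"api": "servo_tool", "payload": {
  "commands": [0,0,0,0,0,0.006,0,0,0,0,0,0,0.006,0,0,0,0,0,0,0.006,0,0,0,0,0,0,0.004,0,0,0,0,0,0,0,0]
}}

```text
clock: 10.05
ee_pos: [536.4, -161.9, 163.3]
orientation: [-1.961, -2.452, 0.001]
ft_force: [0.5, 0.2, -2.1]
opening: 0.174
```

Emit:
{"api": "servo_tool", "payload": {
  "commands": [0,0,0,0,0,0.005,0,0,0,0,0,0,0.004,0,0,0,0,0,0,0,0]
}}

```text
clock: 10.35
ee_pos: [536.6, -161.9, 154.6]
orientation: [-1.962, -2.453, 0.001]
ft_force: [-0.4, -0.3, -2.5]
opening: 0.173
```

Emit:
{"api": "servo_tool", "payload": {
  "commands": [0,0,0,0,0,0.003,0,0,0,0,0,0,0.002,0,0,0,0,0,0,0.002,0,0,0,0,0,0,0,0]
}}

```text
clock: 10.75
ee_pos: [536.8, -162.0, 148.0]
orientation: [-1.962, -2.453, 0.0]
ft_force: [0.4, 0.1, -2.1]
opening: 0.175
```

Emit:
{"api": "servo_tool", "payload": {
  "commands": [0,0,0,0,0,0.001,0,0,0,0,0,0,0.001,0,0,0,0,0,0,0,0]
}}

```text
clock: 11.05
ee_pos: [536.9, -162.0, 146.2]
orientation: [-1.962, -2.453, 0.0]
ft_force: [0.2, -0.2, -3.0]
opening: 0.176
```

Emit:
{"api": "servo_tool", "payload": {
  "commands": [0,0,0,0,0,0.001,0,0,0,0,0,0,0,0]
}}

```text
clock: 11.25
ee_pos: [537.1, -162.0, 145.4]
orientation: [1.962, 2.453, 0.0]
ft_force: [0.7, -0.7, -1.3]
opening: 0.177
```

Emit:
{"api": "servo_tool", "payload": {
  "commands": [0,0,0,0,0,0.001,0,0,0,0,0,0,0,0]
}}

```text
clock: 11.45
ee_pos: [537.2, -162.1, 145.2]
orientation: [1.962, 2.453, -0.0]
ft_force: [-2.8, 1.2, 4.3]
opening: 0.175
```

Emit:
{"api": "servo_tool", "payload": {
  "commands": [0,0,0,-0.002,0,0,0,0,0,0,-0.002,0,0,0,0,0,0,-0.002,0,0,0,0,0,0,-0.002,0,0,0,0,0,0,0,0,0,0]
}}

```text
clock: 11.95
ee_pos: [539.8, -168.8, 145.1]
orientation: [1.961, 2.453, 0.003]
ft_force: [-0.8, 2.9, 4.7]
opening: 0.172
```

Emit:
{"api": "servo_tool", "payload": {
  "commands": [0,0,0,-0.001,0,0,0,0,0,0,-0.001,0,0,0,0,0,0,0,0,0,0]
}}

```text
clock: 12.25
ee_pos: [540.0, -172.2, 144.7]
orientation: [1.961, 2.452, 0.001]
ft_force: [1.1, -0.5, 1.7]
opening: 0.18
```

Emit:
{"api": "servo_tool", "payload": {
  "commands": [0,0,0,-0.001,0,0.0003,0,0,0,0,0,0,0,0]
}}

```text
clock: 12.45
ee_pos: [538.9, -174.1, 143.3]
orientation: [1.964, 2.452, -0.002]
ft_force: [-0.3, -1.9, -0.6]
opening: 0.172
```

Emit:
{"api": "servo_tool", "payload": {
  "commands": [0,0,0,-0.001,0,0.0003,0,0,0,0,0,0,0,0]
}}

```text
clock: 12.65
ee_pos: [539.0, -174.4, 143.0]
orientation: [-1.963, -2.452, 0.002]
ft_force: [0.4, -1.8, -2.4]
opening: 0.174
```

Emit:
{"api": "servo_tool", "payload": {
  "commands": [0,0,0,-0.001,0,0.0003,0,0,0,0,0,0,0,0]
}}

```text
clock: 12.85
ee_pos: [539.5, -174.6, 143.0]
orientation: [-1.962, -2.452, 0.0]
ft_force: [-0.3, -1.5, -1.7]
opening: 0.17
```

Emit:
{"api": "servo_tool", "payload": {
  "commands": [0,0,0,0,0,0.001,0,0,0,0,0,0,0.001,0,0,0,0,0,0,0,0]
}}

```text
clock: 13.15
ee_pos: [539.9, -174.8, 141.3]
orientation: [1.962, 2.453, -0.0]
ft_force: [0.5, -0.6, -3.0]
opening: 0.174
```

Emit:
{"api": "servo_tool", "payload": {
  "commands": [0,0,0,0,0,0.001,0,0,0,0,0,0,0,0]
}}

```text
clock: 13.35
ee_pos: [539.9, -174.9, 140.3]
orientation: [1.962, 2.453, -0.0]
ft_force: [0.4, -2.3, -2.0]
opening: 0.173
```

Emit:
{"api": "servo_tool", "payload": {
  "commands": [0,0,0,0,0,0.001,0,0,0,0,0,0,0.001,0,0,0,0,0,0,0,0]
}}

```text
clock: 13.65
ee_pos: [539.9, -174.9, 138.3]
orientation: [1.962, 2.453, -0.0]
ft_force: [1.3, -1.4, -2.7]
opening: 0.174
```

Emit:
{"api": "servo_tool", "payload": {
  "commands": [0,0,0,0,0,0.001,0,0,0,0,0,0,0,0]
}}

```text
clock: 13.85
ee_pos: [539.9, -174.9, 137.4]
orientation: [1.962, 2.453, -0.0]
ft_force: [1.1, -1.2, -1.5]
opening: 0.176
```

Emit:
{"api": "servo_tool", "payload": {
  "commands": [0,0,0,0,0,0.001,0,0,0,0,0,0,0,0]
}}

```text
clock: 14.05
ee_pos: [540.0, -174.8, 137.2]
orientation: [1.962, 2.453, -0.001]
ft_force: [-1.6, -2.6, 3.4]
opening: 0.172
```

Emit:
{"api": "servo_tool", "payload": {
  "commands": [0,0,0,0,0,0,0.25,0,0,0,0,0,0,0.35,0,0,0,0,0,0,0.5,0,0,0,0,0,0,0.6,0,0,0,0,0,0,0.6,0,0,0,0,0,0,0.6]
}}

```text
clock: 14.65
ee_pos: [539.8, -174.6, 136.3]
orientation: [-1.962, -2.453, -0.0]
ft_force: [0.2, -0.2, 0.5]
opening: 0.599
```

Emit:
{"api": "servo_tool", "payload": {
  "commands": [0,0,0,0,0,-0.005,0.6,0,0,0,0,0,-0.015,0.6,0,0,0,0,0,-0.03,0.6,0,0,0,0,0,-0.04,0.6,0,0,0,0,0,-0.04,0.6,0,0,0,0,0,-0.03,0.6,0,0,0,0,0,0,0.6,0,0,0,0,0,0,0.6]
}}

```text
clock: 15.45
ee_pos: [540.3, -174.6, 298.1]
orientation: [1.96, 2.451, 0.001]
ft_force: [0.3, -0.8, -0.2]
opening: 0.6
```

Run:
```python
from h import *
import pickle
rel((540,-175,137),12.7)
c=calibration("wrist");f=grab_frame("wrist");pickle.dump([c,state()],open("c6.pkl","wb"))
cv2.imwrite("pics/w6.png",f[:,:,::-1])
f=grab_frame("scene");cv2.imwrite("pics/s6.png",f[:,:,::-1]);crop("pics/s6.png","pics/s6c.png",290,80,430,235,5)
```

```text
clock 15.45 p [ 540.3 -174.6  298.1] yaw 12.7 F [ 0.3 -0.8 -0.2] open 0.6
turn [0.002  0.0019 0.    ] shift now-axes [ -0.   -0.7 161.1] shift after-turn axes [ -0.3  -0.4 161.1]
```

View pics/w6.png

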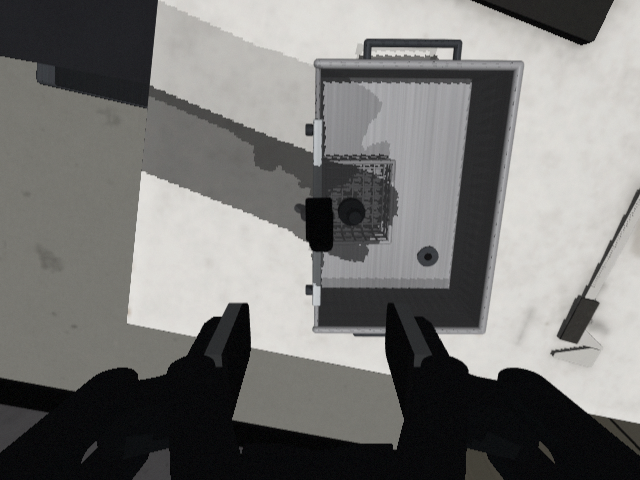

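View pics/s6c.png

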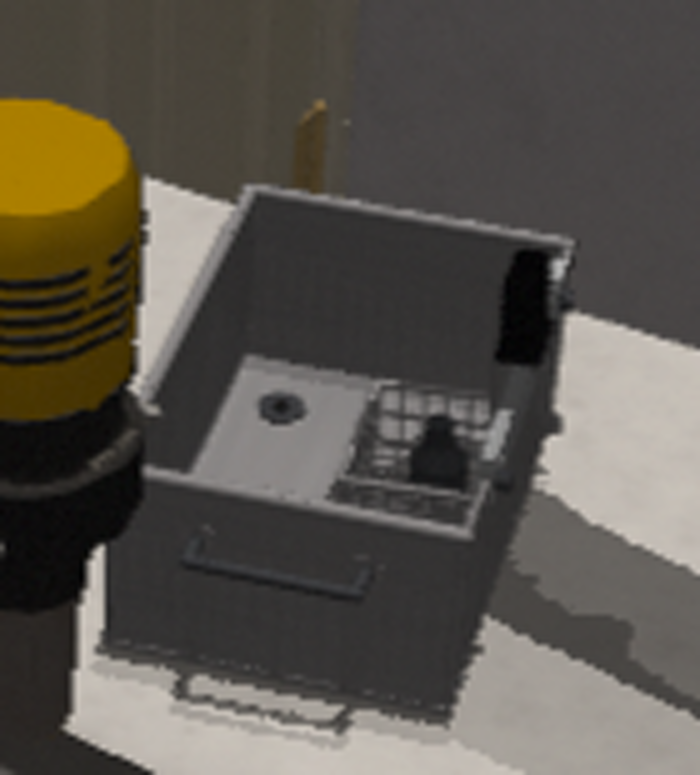

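Run:
```python
from h import *
import pickle;c,s=pickle.load(open("c6.pkl","rb"))
g=cv2.imread("pics/w6.png").max(2);m=(g[185:262,296:345]<30).astype(np.uint8)
k,l,st,ce=cv2.connectedComponentsWithStats(m);i=1+np.argmax(st[1:,4]);x,y,w,h,_=st[i];x+=296;y+=185;print(x,y,w,h)
for z in (154,162): 
  L=onz("wrist",(x-.5,y+h/2),z,c);Rr=onz("wrist",(x+w-.5,y+h/2),z,c);B=onz("wrist",(x+w/2,y+h-.5),z,c)
  print(z,"width",np.linalg.norm(L-Rr).round(1),"mid",((L+Rr)/2).round(1),"-y edge",B.round(1))
f=grab_frame("top");cv2.imwrite("pics/t6.png",f[:,:,::-1])
a=cv2.imread("pics/top0.png").astype(int);b=f[:,:,::-1].astype(int)
print("spool/jar diff",np.abs(a-b)[250:285,295:358].max(2).mean())
# grip in scene: bottom/top rows
S=cv2.imread("pics/s6.png")
print(proj("scene",[[540,-174.7,154],[540,-174.7,116]]))
g=S.max(2)[120:160,385:405];ys,xs=np.where(g<25);print(xs.min()+385,xs.max()+385,ys.min()+120,ys.max()+120)
# expected box rows home vs riding
a=np.radians(12.7);X=np.array([np.cos(a),np.sin(a),0]);Y=np.array([-np.sin(a),np.cos(a),0])
for b in (27,35):
  P=[np.array([540,-174.7,b+zz])+sx*8*X+sy*15*Y for zz in(89,127) for sx in(-1,1) for sy in(-1,1)]
  q=proj("scene",P);print(b,q.min(0).round(1),q.max(0).round(1))
```

```text
305 197 28 55
154 width 19.0 mid [ 540.6 -170.1  154. ] -y edge [ 545.2 -188.8  154. ]
162 width 18.4 mid [ 540.1 -168.   162. ] -y edge [ 544.5 -186.2  162. ]
spool/jar diff 6.621315192743764
[[396.33928795 132.39219191]
 [394.52421361 147.85506241]]
389 400 130 152
27 [389.3 127.8] [401.6 152.6]
35 [389.7 124.5] [402.  149.4]
```

View pics/t6.png

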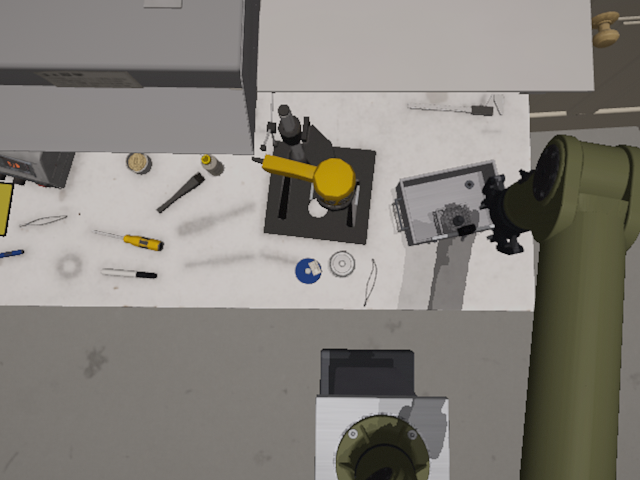

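```bash
python3 -c "
from rig import *
print(state()['clock'],hand_in())"
```

```text
the job is handed in; nothing more can be done
15.6 None
```

The basket is hanging inside the tank with its hook in the rail's notch, and the nozzle is standing upright in it. I handed the job in at 15.6 s, with the gripper open and clear of everything.

**What I did:** I found the notch about 6 mm to -y of the rim's middle, using the scene, top and wrist views. I gripped the basket by its 16 mm grip and carried it in front of the drill press and over the spool and jar. I set the hook down on the rail about 9 mm to +y of the rim's middle, then slid it towards -y until the upward force vanished and it dropped.

**Last checks:**
- **Seating:** The tool came to rest 8.0 mm below its riding height (145.2 to 137.2 mm), which is the notch's depth. In the scene picture the grip's lower edge is at row 152; about 152.6 is expected when home and 149.4 when riding on the rail. Its upper edge, at row 130, lies below both predictions (127.8 and 124.5), closer to the home one.
- **Forces:** Wrist readings at the end of each move changed by at most about 7 N at contact. I did not read the forces during the moves.
- **Jar and spool:** They stand where they were in the top view.
- **Not settled:** A rough wrist-camera check of the grip after release gave a width of about 19 mm instead of 16, and could not tell home from riding. I did not push the basket sideways after release to test the hold.

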